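# Space a panel in the glue-up jig and hold it against the fence

### The arm

A 7-joint arm with a two-finger parallel gripper is mounted at the origin on a cart in front of the work surface, level with it; the furniture and walls round the work are solid. World frame = base frame: x ahead of the robot, y to its left, z up, the work surface at z = 0. Lengths are in m, angles in degrees, forces in N, time in s.
With the tool pointing down it reaches from about 0.425 to 0.825 m from the base axis. Payload 3.6 kg.
Tool frame: the origin (TCP) lies midway between the tips of the shut fingers; the grasp point (between the pads) lies 19 mm behind it; y points along the fingers, z is the direction in which the jaws open and shut, and the axes are right-handed (so a half turn about y gives the same grasp; the last joint's range is limited). The gripper opens to 93 mm and grips with 3 to 60 N. Pads are 15 mm wide; open, the fingers measure 128 mm over their backs; the gripper's body (75 mm by 188 mm) begins 65 mm behind the grasp point.
Start: joints at [71.534, 35.231, -0.722, 81.555, 0.464, 63.22, -2.315], TCP at [0.189, -0.622, 0.18] pointing down, gripper open.
Joint ranges: [-178.69, 178.69], [-17.37, 117.87], [-77.05, 75.6], [15.02, 138.74], [-78.02, 258.01], [0.78, 113.62], [-162.83, 162.83]. Speed limits (degrees/s): [159.86, 159.86, 180, 180, 180, 180, 180].

### API

Orientations are given as [roll, pitch, yaw] about the fixed x, y, z axes, in that order (R = Rz(yaw) Ry(pitch) Rx(roll)).
In Python, from station import readout, optics, robot gives the robot as it stands.
- The arm moves only by the tool drive_tool, never from a script. Its argument "motion" is text: rows parted by semicolons, each of 7 numbers parted by spaces: the finger opening in cm, from 0 to 9.3, then the shift along the tool's x, y, z in cm, then the turn, a rotation vector about the tool's x, y, z in degrees. In form: grip x y z ax ay az; .... A call has exactly 5 rows; each row is the pose to reach, as a shift and turn from the pose measured when the call began, along the tool's axes at that moment; what a row does not reach only later rows make up. A row lasts 1/10 s, in which the tool goes at most 50 mm and 8.59 degrees, less where a joint would pass 70% of its speed; a pose out of reach is approached as far as the arm can. A call with a gripper value outside its range is refused whole. The fingers move at their own pace and stop on an object; the grip force is fixed at half the most. Time passes only in rows, so rows that repeat a pose let the fingers close, or fill a call up. It gives the time, the measured TCP pose, the force and the opening at its end, in the units of the state.
- readout.get_obs(): the state, without advancing time (a new reading comes with each control period).
- optics.get_image(name): name is "scene" or "top" or "wrist"; returns a dict with "frame" (420x560x3 uint8, blue, green, red), "depth" (420x560 float32, m along the optical axis (not along the pixel's ray), 0 where there is no reading), "intrinsics" (3x3 intrinsics, pixels), "R" (3x3) and "t" (3): a world point X has camera coordinates R X + t. Camera axes: x right, y down, z forward; pixel columns grow to the right and rows downward; lengths in m; the calibration is good to about 2 mm. A picture is of the moment at which its call begins.
- robot.close_job(): hands the job in, once; it reports no verdict.
The state is a dict: "time_s": time; "qpos": joint angles; "qd": joint speeds; "joint_efforts": joint torques, N m; "ee_pos": TCP position; "eef_rot": TCP orientation; "force": force on the tool from outside, world axes, zero at the start; "moment": the same for the moment, N m; "opening": finger opening in m.
Only numpy, scipy, OpenCV 4.12 (cv2) and the standard library are available. Lean on these libraries where they do the work, as an engineer would, in place of code of your own. Each camera call takes 0.05 s, during which the arm holds its last target. There are 200 camera calls.

### The job

A dark wooden panel lies in the glue-up jig between two screwed-down side stops, with a gap at either side. First lay the loose square-section wooden spacer block lengthwise, flat on the jig's bed alongside the panel, in the one gap that is wide enough for it (never force it into the narrow one), and let go of it. Then push the panel by its near edge with the fingertips until its far edge is flush against the back fence, and finish while still holding it pressed firmly there; leave everything else on the bench where it is.

Things in the scene. Friction and masses are not known exactly. Their poses are not given: they have to be found in the camera images.
- bed: Grey laminate base board of the jig, 220 (x) x 330 (y) x 12 mm thick, fixed to the bench. Origin at the centre of its underside, so its upper face is at z = 12 mm in its frame; +x points away from the robot to the fence, +y to the robot's left along the fence. The fence's near face stands at x = +80 mm in this frame. Its near (-x) edge is open.
- fence: Fixed wooden fence along the far edge of the bed, 26 (x) x 330 (y) x 30 mm high, standing on the bed; origin at the centre of its underside, axes as the bed's; its near face is at x = -13 mm of its own frame.
- thin_stop: Fixed low wooden side stop on the bed, 150 long (x) x 24 wide (y) x 15 mm high; origin at the centre of its underside, axes as the bed's. It is at the left or at the right of the panel, its centre 125 mm from the bed's centre line; the gap between it and the panel is the wide one, about 53 mm (50 to 56).
- thick_stop: Fixed low wooden side stop on the bed, 150 long (x) x 60 wide (y) x 15 mm high, on the side opposite the thin stop, its centre 125 mm from the bed's centre line; origin at the centre of its underside, axes as the bed's. The gap between it and the panel is only about 35 mm, too narrow for the spacer.
- panel_center (a point): Centre of the loose dark wooden panel (body panel), 130 (x) x 120 (y) x 15 mm thick, 100 to 210 g, lying flat on the bed, slightly askew, 15 to 35 mm short of the fence; its x axis points to the fence. It slides on the bed. Flush, its centre is at x = +15 mm in the bed's frame.
- panel: The same panel; origin at the centre of its underside, same axes.
- spacer_center (a point): Centre of the loose spacer, a pale pine block of 45 (its x) x 120 (its y, the long way) x 45 mm (z, upright), about 120 g, lying on the bench to the right of the jig. Best gripped across its 45 mm width high up: in the gap it stands 30 mm above the panel and the stops, so the fingertips must stay at least 17 mm above its underside.
- spacer: The same spacer; origin at the centre of its underside, same axes.
- batten: Bystander: loose pine slat 32 x 200 (its y) x 19 mm, at the right; leave it. Origin at the centre of its underside.
- hex_key: Bystander: small black hex key 31 x 83 (its y) x 5 mm, right of the jig; leave it. Origin at its underside.
- driver: Bystander: screwdriver 30 x 214 (its y) x 33 mm at the right; leave it. Origin at its underside.
Things that resemble listed ones, but are neither listed nor needed, are in the scene too. Leave any orange look-alike of the spacer alone.

How it is judged:
By the outcome, as a careful person would: the job done as asked, in the order asked, and still so for the second after the job is handed in, while the arm keeps its last pose, push and grip.
It also fails if it takes over 54 s, if anything falls off the work surface, if the arm or the gripper's body presses on something with over 40 N, if the wrist force passes 120 N, or if a joint passes its speed limit or range.

## Working session

There is one attempt and no reset: what is moved stays moved. The work goes in short steps, Python scripts to look and compute and a tool call to move; the robot and the scene stay as the last step left them, time stands still between calls to the robot, and variables do not carry over. Pictures are saved under pics/ and viewed, about 8 in all and at most 12, crops included, and the job is handed in when it is done.

Besides the shell and the picture viewer there is one more tool, called after ">>>" as name(argument=value, ...) on one line, values as JSON. drive_tool: Moves the arm, as the interface text tells. Its arguments: {"type":"object","properties":{"motion":{"type":"string"}},"required":["motion"]}

```bash
ls; mkdir -p pics; cat > h.py <<'E'
import numpy as np,cv2
from station import readout,optics,robot
from scipy.spatial.transform import Rotation as Ro
def grab(n,save=None):
    d=optics.get_image(n)
    if save: cv2.imwrite('pics/'+save,d['frame'])
    return d
def ray(d,uv,z):
    K,R,t=d['intrinsics'],d['R'],d['t']
    uv=np.atleast_2d(uv).astype(float)
    r=np.c_[uv,np.ones(len(uv))]@np.linalg.inv(K).T@R
    c=-R.T@t
    return c+r*((z-c[2])/r[:,2])[:,None]
def cloud(d):
    h,w=d['depth'].shape
    v,u=np.mgrid[:h,:w]
    z=d['depth']
    p=np.stack([u*z,v*z,z],-1)@np.linalg.inv(d['intrinsics']).T
    return (p-d['t'])@d['R']
E
python3 - <<'E'
from h import *
o=readout.get_obs()
print({k:np.round(v,3) for k,v in o.items()})
for n in ['top','scene']:
    d=grab(n,n+'0.png'); np.savez(n+'0.npz',**d)
    print(n,np.round(-d['R'].T@d['t'],3),d['R'].round(2).tolist())
E
```

```text
pics
{'time_s': np.float64(0.0), 'qpos': array([71.533, 35.29 , -0.722, 81.64 ,  0.463, 63.221, -2.315]), 'qd': array([ 0.002, -0.05 ,  0.016,  0.025, -0.009,  0.027,  0.013]), 'joint_efforts': array([ 0.0000e+00, -4.5894e+01,  2.0900e-01, -1.6574e+01, -6.1000e-02,
        2.1000e-02,  0.0000e+00]), 'ee_pos': array([ 0.189, -0.621,  0.179]), 'eef_rot': array([-9.01480e+01, -2.00000e-03, -1.63049e+02]), 'force': array([ 0.111, -0.068,  0.087]), 'moment': array([-0.027, -0.006, -0.051]), 'opening': np.float64(0.093)}
top [ 0.403 -0.139  1.479] [[-0.02, -1.0, -0.02], [-0.99, 0.02, -0.11], [0.11, 0.02, -0.99]]
scene [-0.115  0.431  1.074] [[-0.63, -0.78, 0.02], [-0.61, 0.48, -0.63], [0.48, -0.41, -0.77]]
```

View pics/top0.png

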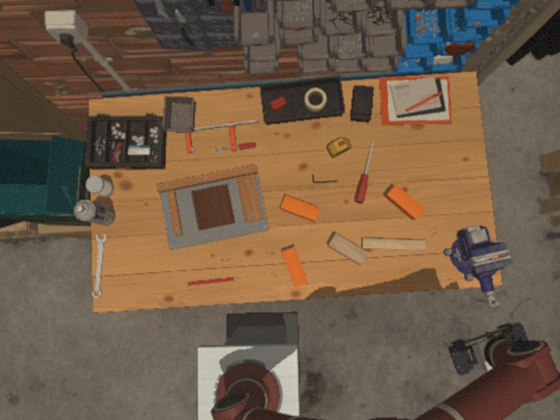

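View pics/scene0.png

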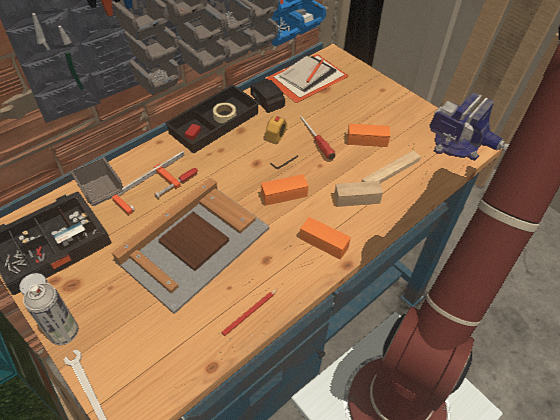

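The top view shows the jig at about (213,207), with the dark panel in the middle. The thin stop is on the left (176,207), so the wide gap is on the left, and the thick stop is on the right (248,196). The pale spacer is at (347,249) with the batten beside it, and the orange blocks are look-alikes.

```bash
python3 - <<'E'
from h import *
d=dict(np.load('top0.npz')); P=cloud(d); f=d['frame'].astype(int)
print(d['intrinsics'].tolist())
hsv=cv2.cvtColor(d['frame'],cv2.COLOR_BGR2HSV)
def rect(m,z,name):
    m=cv2.morphologyEx(m.astype(np.uint8),cv2.MORPH_OPEN,np.ones((2,2)))
    c=max(cv2.findContours(m,0,1)[0],key=cv2.contourArea)
    w=ray(d,c[:,0,:],z)[:,:2]
    r=cv2.minAreaRect((w*1000).astype(np.float32)); print(name,np.round(r[0],1),np.round(r[1],1),round(r[2],1)); return r
def win(u0,u1,v0,v1):
    m=np.zeros(f.shape[:2],bool); m[v0:v1,u0:u1]=1; return m
z=P[...,2]
rect(win(320,372,225,270)&(z>.03)&(z<.06),.045,'spacer')
print(np.median(z[245:253,343:351]),np.median(z[205:212,208:218]),np.median(z[225:240,200:220]))
dark=(f.sum(2)<210)
rect(win(190,240,178,235)&dark,.027,'panel')
rect(win(150,280,160,260)&(z>.006)&(z<.06),.012,'bedall')
grey=(hsv[...,1]<60)
rect(win(150,280,160,260)&grey,.012,'grey')
m=win(150,280,160,260)&(z>.033)&(z<.06); rect(m,.042,'fence')
rect(win(160,186,170,245)&(z>.019)&(z<.034),.027,'thin')
rect(win(234,265,165,228)&(z>.019)&(z<.034),.027,'thick')
for r in [207,215]: print(f[r,165:265:1].sum(1).tolist())
big=cv2.resize(d['frame'][155:275,145:385],None,fx=3.3,fy=3.3,interpolation=2); cv2.imwrite('pics/crop.png',big)
E
```

```text
[[453.59229095446733, 0.0, 278.65555701903384], [0.0, 453.59229095446733, 212.75137695125886], [0.0, 0.0, 1.0]]
spacer [ 447.1 -332. ] [120.2  46.1] 57.4
0.04451966089154232 0.026453421449388774 0.011694444271816023
panel [592.7  95.7] [127.2 118.2] 10.0
bedall [595.5 102.3] [222.6 336.8] 10.0
grey [581.   95.5] [189.1 326.1] 10.0
fence [685.2 114.7] [ 27.7 328.4] 10.0
thin [578.4 221.6] [151.7  24.9] 10.1
thick [622.3 -23.4] [153.1  60. ] 10.0
[348, 347, 341, 321, 296, 289, 291, 314, 305, 311, 311, 296, 244, 308, 345, 348, 336, 328, 338, 332, 342, 328, 338, 341, 339, 345, 343, 333, 312, 242, 183, 167, 174, 164, 182, 172, 152, 181, 186, 151, 183, 171, 190, 193, 196, 171, 185, 178, 173, 196, 190, 177, 187, 173, 184, 176, 181, 192, 195, 193, 187, 175, 182, 168, 186, 169, 194, 312, 354, 355, 361, 355, 355, 362, 358, 342, 349, 295, 289, 288, 313, 292, 319, 305, 317, 306, 307, 308, 328, 331, 329, 312, 308, 318, 311, 325, 323, 340, 336, 305]
[327, 331, 340, 347, 340, 318, 311, 297, 305, 300, 310, 317, 288, 253, 280, 327, 341, 331, 352, 347, 346, 341, 337, 337, 345, 335, 347, 331, 337, 333, 268, 203, 184, 162, 141, 180, 186, 157, 176, 171, 182, 167, 170, 169, 180, 177, 182, 171, 163, 175, 185, 182, 177, 172, 190, 188, 169, 189, 180, 180, 179, 202, 188, 187, 172, 178, 171, 180, 211, 310, 352, 347, 333, 348, 340, 353, 355, 346, 302, 311, 298, 300, 302, 314, 316, 322, 328, 326, 343, 335, 330, 339, 337, 320, 320, 309, 314, 302, 337, 350]
```

View pics/crop.png

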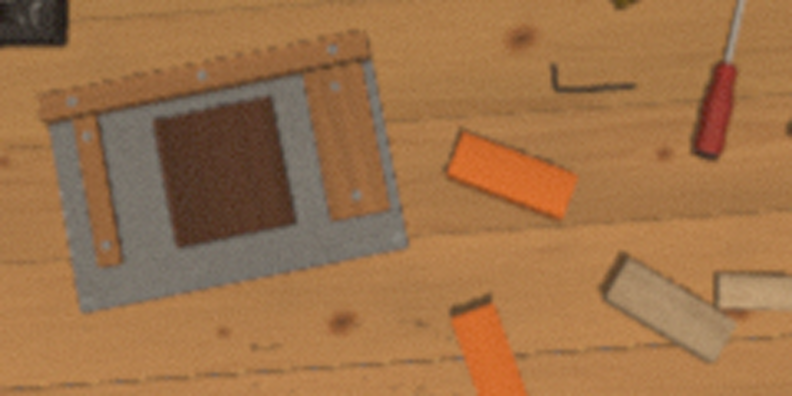

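```bash
cat >> h.py <<'E'
def plan(p,psi):
    o=readout.get_obs(); R0=Ro.from_euler('xyz',o['eef_rot'],degrees=True)
    R1=Ro.from_euler('xyz',[-90,0,psi],degrees=True)
    s=R0.inv().apply(np.array(p)-o['ee_pos'])*100
    r=(R0.inv()*R1).as_rotvec(degrees=True)
    print('t',round(float(o['time_s']),2),'shift cm',s.round(2),'rot',r.round(2),'f',o['force'].round(1),'open',o['opening'].round(4),'pos',o['ee_pos'].round(4),'rpy',o['eef_rot'].round(2),'q',o['qpos'].round(0))
E
python3 -c "
from h import *
plan([.443,-.338,.16],-122.6)"
```

```text
Traceback (most recent call last):
  File "h.py", line 25, in plan
    print('t',round(float(o['time_s']),2),'shift cm',s.round(2),'rot',r.round(2),'f',o['force'].round(1),'open',o['opening'].round(4),'pos',o['ee_pos'].round(4),'rpy',o['eef_rot'].round(2),'q',o['qpos'].round(0))
                                                                                                                ^^^^^^^^^^^^^^^^^^
AttributeError: 'float' object has no attribute 'round'
```

```bash
sed -i "s/o\['opening'\].round(4)/round(o['opening'],4)/" h.py
python3 -c "
from h import *
plan([.443,-.338,.16],-122.6)"
```

```text
t 0.1 shift cm [-32.52   1.92 -19.67] rot [ 1.200e-01 -4.045e+01 -4.000e-02] f [ 1.2 -0.2 -1. ] open 0.0933 pos [ 0.1892 -0.621   0.1787] rpy [ -90.13   -0.   -163.05] q [72. 35. -1. 82.  0. 63. -2.]
```

>>> drive_tool(motion="7 -3.5 0.2 -2 0 -4 0; 7 -7.5 0.4 -4.5 0 -10 0; 7 -11.5 0.6 -7 0 -16 0; 7 -15.5 0.8 -9.5 0 -20 0; 7 -19 1 -11.5 0 -24 0")

```text
time_s: 0.6
ee_pos: [0.3389, -0.4528, 0.1686]
eef_rot: [-90.2, 0.1, -138.8]
force: [0.8, 0.3, 0.5]
opening: 0.0701
```

```bash
python3 -c "
from h import *
plan([.443,-.338,.16],-122.6)"
```

```text
t 0.6 shift cm [-15.39   0.9   -1.78] rot [  0.17 -16.19  -0.13] f [0.8 0.3 0.5] open 0.0701 pos [ 0.3389 -0.4528  0.1686] rpy [-9.0180e+01  1.1000e-01 -1.3879e+02] q [56. 29. -8. 96.  5. 55. -2.]
```

>>> drive_tool(motion="7 -4.5 0.2 -0.5 0 -4 0; 7 -9 0.5 -1 0 -9 0; 7 -13 0.7 -1.5 0 -13 0; 7 -15.4 0.9 -1.8 0 -16.2 0; 7 -15.4 0.9 -1.8 0 -16.2 0")

```text
time_s: 1.1
ee_pos: [0.4459, -0.3328, 0.1595]
eef_rot: [-90.2, 0.4, -122.1]
force: [-0.0, -0.4, -0.2]
opening: 0.0705
```

```bash
python3 -c "
from h import *
d=grab('wrist','w1.png'); np.savez('w1.npz',**d)
plan([.443,-.338,.026],-122.6)
P=cloud(d); z=P[...,2]
m=((z>.038)&(z<.055)).astype(np.uint8)
for c in cv2.findContours(m,0,1)[0]:
    if cv2.contourArea(c)>800:
        w=P[c[:,0,1],c[:,0,0],:2]; r=cv2.minAreaRect((w*1000).astype(np.float32)); print(np.round(r[0],1),np.round(r[1],1),round(r[2],1))
"
```

```text
t 1.15 shift cm [ 0.25 13.35  0.1 ] rot [ 0.21  0.21 -0.19] f [-0.5 -1.4  0.5] open 0.07 pos [ 0.4437 -0.336   0.1595] rpy [ -90.21    0.19 -122.39] q [ 44.  29. -13.  98.   8.  54.  -5.]
[ 613.5 -498. ] [69.  46.8] 47.2
[ 450.1 -328.6] [120.   44.8] 57.5
[ 567.7 -221.2] [34.4 45.6] 66.3
[ 397.4 -157.9] [120.   45.7] 18.4
```

View pics/w1.png

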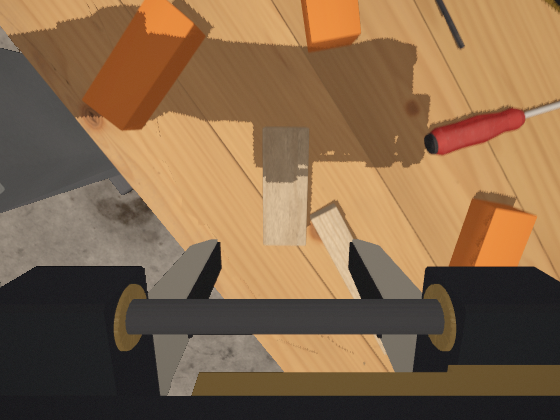

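The wrist view shows the spacer at (285,187) with the batten near its lower right end (330,215). I'll grip about 8 mm past the centre, away from the batten.

```bash
python3 -c "
from h import *
plan([.453,-.3235,.0215],-122.5)"
```

```text
t 1.15 shift cm [-1.51 13.81  0.17] rot [ 0.21  0.11 -0.19] f [-0.5 -1.4  0.5] open 0.07 pos [ 0.4437 -0.336   0.1595] rpy [ -90.21    0.19 -122.39] q [ 44.  29. -13.  98.   8.  54.  -5.]
```

>>> drive_tool(motion="6.8 -1.5 2 0.2 0 0 0; 6.8 -1.5 5 0.2 0 0 0; 6.8 -1.5 8 0.2 0.2 0 -0.2; 6.8 -1.5 9 0.2 0.2 0 -0.2; 6.8 -1.5 9 0.2 0.2 0 -0.2")

```text
time_s: 1.65
ee_pos: [0.4511, -0.3249, 0.0682]
eef_rot: [-90.2, -0.1, -122.5]
force: [-0.4, -0.2, 0.7]
opening: 0.0681
```

```bash
python3 -c "
from h import *
plan([.453,-.3235,.0215],-122.5)"
```

```text
t 1.65 shift cm [-0.23  4.67  0.1 ] rot [ 0.22 -0.05  0.07] f [-0.4 -0.2  0.7] open 0.0681 pos [ 0.4511 -0.3249  0.0682] rpy [-9.0220e+01 -7.0000e-02 -1.2255e+02] q [ 41.  35. -12. 104.  10.  42.  -9.]
```

>>> drive_tool(motion="6.8 -0.2 2 0.1 0.2 0 0; 6.8 -0.2 4 0.1 0.2 0 0; 6.8 -0.2 4.7 0.1 0.2 0 0; 6.8 -0.2 4.7 0.1 0.2 0 0; 6.8 -0.2 4.7 0.1 0.2 0 0")

```text
time_s: 2.15
ee_pos: [0.4537, -0.3247, 0.0225]
eef_rot: [-89.9, -0.1, -122.6]
force: [-0.8, -1.0, 0.1]
opening: 0.068
```

>>> drive_tool(motion="4 0 0 0 0 0 0; 4 0 0 0 0 0 0; 4 0 0 0 0 0 0; 4 0 0 0 0 0 0; 4 0 0 0 0 0 0")

```text
time_s: 2.65
ee_pos: [0.4537, -0.3247, 0.0226]
eef_rot: [-89.9, -0.1, -122.6]
force: [-0.9, 0.4, 0.6]
opening: 0.0403
```

```bash
python3 -c "
from h import *
plan([.453,-.3235,.0215],-122.5)"
```

```text
t 2.65 shift cm [-0.06  0.11 -0.12] rot [-0.12 -0.09  0.08] f [-0.9  0.4  0.6] open 0.0403 pos [ 0.4537 -0.3247  0.0226] rpy [-8.9880e+01 -8.0000e-02 -1.2259e+02] q [ 40.  39. -10. 106.  11.  36. -10.]
```

The opening reads 40 mm, less than the block's 45 mm, so I'll look before lifting.

```bash
python3 -c "
from h import *
d=grab('wrist'); e=grab('scene')
im=np.hstack([cv2.resize(d['frame'],(440,330)),cv2.resize(e['frame'][150:255,290:410],(360,315))[:, :] if 0 else cv2.copyMakeBorder(cv2.resize(e['frame'][150:255,285:405],(360,315)),0,15,0,0,0)])
cv2.imwrite('pics/g1.png',im)
plan([.453,-.3235,.0215],-122.5)"
```

```text
t 2.75 shift cm [-0.06  0.1  -0.11] rot [-0.1  -0.09  0.08] f [-0.6 -0.  -0.8] open 0.04 pos [ 0.4536 -0.3246  0.0225] rpy [-8.9900e+01 -8.0000e-02 -1.2259e+02] q [ 40.  39. -10. 106.  11.  36. -10.]
```

View pics/g1.png

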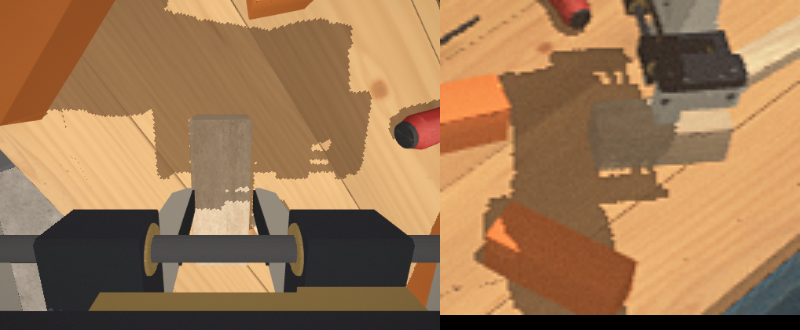

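>>> drive_tool(motion="2 0 0 0 0 0 0; 1 0 0 0 0 0 0; 0 0 0 0 0 0 0; 0 0 0 0 0 0 0; 0 0 0 0 0 0 0")

```text
time_s: 3.25
ee_pos: [0.4536, -0.3246, 0.0225]
eef_rot: [-89.9, -0.1, -122.6]
force: [-0.5, 0.8, -0.8]
opening: 0.0046
```

```bash
python3 -c "
from h import *
d=grab('wrist'); cv2.imwrite('pics/g2.png',d['frame']); np.savez('w2.npz',**d)
P=cloud(d); z=P[...,2]
print(-d['R'].T@d['t'])
m=((z>.038)&(z<.055)).astype(np.uint8)
for c in cv2.findContours(m,0,1)[0]:
    if cv2.contourArea(c)>800:
        w=P[c[:,0,1],c[:,0,0],:2]; r=cv2.minAreaRect((w*1000).astype(np.float32)); print(np.round(r[0],1),np.round(r[1],1),round(r[2],1))
plan([.453,-.3235,.0215],-122.5)"
```

```text
[ 0.49319173 -0.26364436  0.22820512]
[ 457.7 -316.4] [91.3 45.2] 57.3
[ 391.2 -165.4] [104.4  36. ] 18.6
t 3.3 shift cm [-0.06  0.1  -0.11] rot [-0.11 -0.09  0.08] f [-0.7  0.2 -0.2] open 0.0019 pos [ 0.4536 -0.3246  0.0225] rpy [-8.9890e+01 -8.0000e-02 -1.2259e+02] q [ 40.  39. -10. 106.  11.  36. -10.]
```

View pics/g2.png

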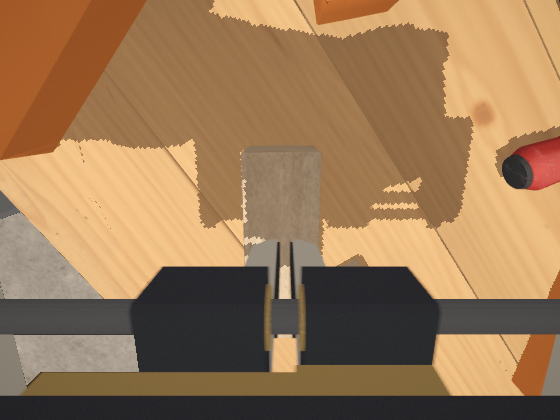

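The fingers have shut above the spacer: the jaw gap at (285,260) lies over the block. The real fingertips must therefore be higher than the reported TCP, so I'll check with depth.

```bash
python3 -c "
from h import *
d=dict(np.load('w2.npz')); P=cloud(d); z=P[...,2]
print('table',P[300,50].round(4),P[100,350].round(4),'spacer',P[200,285].round(4))
for v in range(238,300,6): print(v,[P[v,u].round(3).tolist() for u in (262,276,295,308)])
e=grab('scene'); Q=cloud(e); 
o=readout.get_obs(); p=o['ee_pos']
near=(np.hypot(Q[...,0]-p[0],Q[...,1]-p[1])<.03)&(Q[...,2]>.05)&(e['depth']>0)
print('scene near pts z hist',np.histogram(Q[near][:,2],bins=np.arange(.05,.25,.02)))
pr=lambda X:(lambda c:(c[:2]/c[2]).round(1))(e['intrinsics']@(e['R']@np.array(X)+e['t']))
a=pr(p);print(a,pr(p+[0,0,.03]))
u,v=a.astype(int)
c=e['frame'][v-60:v+30,u-60:u+60].copy()
c=cv2.resize(c,None,fx=5,fy=5,interpolation=2);cv2.circle(c,(300,300),4,(0,255,0),-1);cv2.imwrite('pics/s2.png',c)
"
```

```text
table [ 0.4242 -0.2689  0.1591] [ 0.5364 -0.2779  0.0008] spacer [ 0.4693 -0.3026  0.046 ]
238 [[0.445, -0.315, 0.047], [0.452, -0.319, 0.046], [0.462, -0.325, 0.046], [0.468, -0.33, 0.045]]
244 [[0.45, -0.311, 0.07], [0.455, -0.315, 0.068], [0.464, -0.32, 0.069], [0.47, -0.324, 0.068]]
250 [[0.45, -0.311, 0.078], [0.456, -0.315, 0.079], [0.464, -0.32, 0.079], [0.469, -0.323, 0.078]]
256 [[0.45, -0.312, 0.084], [0.456, -0.315, 0.085], [0.464, -0.32, 0.084], [0.469, -0.323, 0.085]]
262 [[0.451, -0.312, 0.091], [0.456, -0.315, 0.092], [0.463, -0.32, 0.091], [0.468, -0.323, 0.092]]
268 [[0.469, -0.292, 0.152], [0.456, -0.316, 0.095], [0.463, -0.32, 0.097], [0.479, -0.298, 0.152]]
274 [[0.469, -0.292, 0.156], [0.456, -0.317, 0.1], [0.463, -0.319, 0.104], [0.479, -0.297, 0.157]]
280 [[0.469, -0.292, 0.159], [0.455, -0.317, 0.104], [0.463, -0.319, 0.109], [0.478, -0.298, 0.159]]
286 [[0.469, -0.292, 0.162], [0.456, -0.317, 0.11], [0.463, -0.319, 0.114], [0.478, -0.297, 0.162]]
292 [[0.469, -0.292, 0.164], [0.456, -0.317, 0.115], [0.463, -0.319, 0.118], [0.478, -0.298, 0.164]]
298 [[0.47, -0.291, 0.168], [0.456, -0.316, 0.12], [0.462, -0.32, 0.121], [0.478, -0.297, 0.167]]
scene near pts z hist (array([ 5, 15,  0,  1,  0, 23, 33,  5,  0]), array([0.05, 0.07, 0.09, 0.11, 0.13, 0.15, 0.17, 0.19, 0.21, 0.23]))
[355.2 192.2] [356.7 184.8]
```

View pics/s2.png

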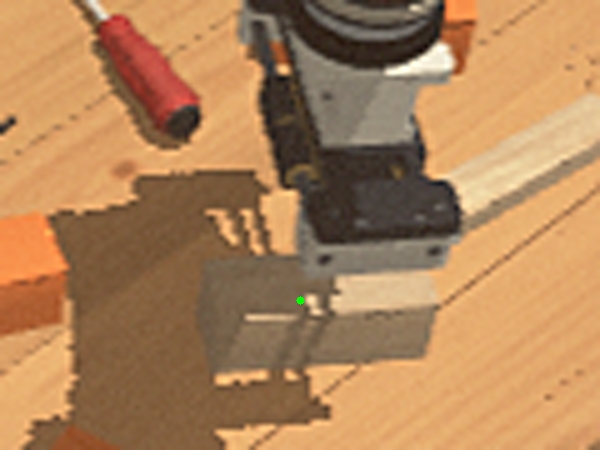

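```bash
python3 -c "
from h import *
for f in ('w2','w1'):
    d=dict(np.load(f+'.npz')); P=cloud(d)
    if f=='w2':
        for v in range(238,247): print(v,[P[v,u].round(4).tolist() for u in (270,276,295,300)])
    else:
        for v in range(236,262,2): print(v,[P[v,u].round(4).tolist() for u in (212,218,352,358)])
print(readout.get_obs()['time_s'])
"
```

```text
238 [[0.4494, -0.3172, 0.0464], [0.4523, -0.3194, 0.0457], [0.4619, -0.3252, 0.0465], [0.4644, -0.3268, 0.0463]]
239 [[0.4489, -0.318, 0.0456], [0.4559, -0.3145, 0.0633], [0.4642, -0.3205, 0.0617], [0.464, -0.3275, 0.0458]]
240 [[0.453, -0.313, 0.0639], [0.4555, -0.3151, 0.0628], [0.464, -0.3208, 0.0624], [0.4667, -0.3214, 0.0648]]
241 [[0.453, -0.3131, 0.0651], [0.456, -0.3144, 0.0664], [0.4643, -0.3202, 0.0655], [0.4665, -0.3217, 0.0653]]
242 [[0.453, -0.3133, 0.0661], [0.4558, -0.3148, 0.0668], [0.4644, -0.3198, 0.0679], [0.4665, -0.3215, 0.0672]]
243 [[0.4532, -0.3131, 0.0682], [0.456, -0.3145, 0.069], [0.4642, -0.3202, 0.0682], [0.4662, -0.322, 0.0671]]
244 [[0.4532, -0.3131, 0.0697], [0.4555, -0.3153, 0.0682], [0.464, -0.3204, 0.069], [0.4663, -0.3216, 0.0693]]
245 [[0.4531, -0.3134, 0.0704], [0.4558, -0.315, 0.0706], [0.4642, -0.32, 0.0714], [0.466, -0.322, 0.0698]]
246 [[0.4533, -0.3132, 0.0723], [0.4559, -0.3148, 0.0726], [0.4642, -0.3198, 0.073], [0.4661, -0.3218, 0.0716]]
236 [[0.3415, -0.3395, 0.0009], [0.347, -0.3436, -0.0006], [0.4819, -0.4197, 0.0191], [0.4877, -0.4314
[... 665 characters left out ...]
.4831, -0.345, 0.213]]
250 [[0.4199, -0.3076, 0.2113], [0.4198, -0.3107, 0.2046], [0.4799, -0.347, 0.2073], [0.4826, -0.346, 0.213]]
252 [[0.4203, -0.3079, 0.2137], [0.4192, -0.3116, 0.2047], [0.4793, -0.3477, 0.208], [0.4821, -0.3462, 0.2144]]
254 [[0.4207, -0.3082, 0.2159], [0.4192, -0.3121, 0.2064], [0.4788, -0.3488, 0.2077], [0.4816, -0.3461, 0.2165]]
256 [[0.4218, -0.3082, 0.2199], [0.4184, -0.3132, 0.206], [0.4783, -0.3494, 0.2083], [0.4812, -0.3456, 0.2194]]
258 [[0.4209, -0.3091, 0.2194], [0.4181, -0.3139, 0.2069], [0.4777, -0.3505, 0.2082], [0.4807, -0.3462, 0.2202]]
260 [[0.4208, -0.3097, 0.2204], [0.4174, -0.3148, 0.2067], [0.4772, -0.3509, 0.2094], [0.4803, -0.3463, 0.2217]]
3.35
```

Wrist depth puts the real fingertips 40 mm above the reported TCP, in both the first wrist picture and this one, and the lateral position agrees. I'll treat real tip z as reported z + 40 mm: reopen, then go down slowly and watch the force.

>>> drive_tool(motion="6.8 0 0 0 0 0 0; 6.8 0 0 0 0 0 0; 6.8 0 0 0 0 0 0; 6.8 0 0 0 0 0 0; 6.8 0 0 0 0 0 0")

```text
time_s: 3.85
ee_pos: [0.4537, -0.3247, 0.0225]
eef_rot: [-89.9, -0.1, -122.6]
force: [1.0, -0.3, 0.5]
opening: 0.0366
```

>>> drive_tool(motion="6.8 0 0.6 0 0 0 0; 6.8 0 1.2 0 0 0 0; 6.8 0 1.8 0 0 0 0; 6.8 0 2.4 0 0 0 0; 6.8 0 2.5 0 0 0 0")

```text
time_s: 4.35
ee_pos: [0.453, -0.3243, -0.0036]
eef_rot: [-90.0, -0.1, -122.6]
force: [-0.1, -0.0, -0.3]
opening: 0.0678
```

>>> drive_tool(motion="6.8 0 0.5 0 0 0 0; 6.8 0 1 0 0 0 0; 6.8 0 1.5 0 0 0 0; 6.8 0 1.5 0 0 0 0; 4 0 1.5 0 0 0 0")

```text
time_s: 4.85
ee_pos: [0.453, -0.3242, -0.0188]
eef_rot: [-90.0, -0.1, -122.6]
force: [0.1, -0.6, 0.5]
opening: 0.0635
```

>>> drive_tool(motion="3 0 0 0 0 0 0; 3 0 0 0 0 0 0; 3 0 0 0 0 0 0; 3 0 0 0 0 0 0; 3 0 0 0 0 0 0")

```text
time_s: 5.35
ee_pos: [0.4529, -0.3242, -0.0186]
eef_rot: [-90.0, -0.1, -122.6]
force: [-1.0, -0.4, 2.4]
opening: 0.045
```

>>> drive_tool(motion="0 0 0 0 0 0 0; 0 0 -1 0 0 0 0; 0 0 -2 0 0 0 0; 0 0 -3 0 0 0 0; 0 0 -4 0 0 0 0")

```text
time_s: 5.85
ee_pos: [0.4532, -0.3244, 0.0227]
eef_rot: [-90.0, -0.1, -122.6]
force: [1.1, 1.0, -1.1]
opening: 0.0449
```

Gripped: the opening holds at 45 mm. Next I lift and carry.

```bash
python3 -c "
from h import *
plan([.592,.18,.10],-170)"
```

```text
t 5.85 shift cm [-49.96  -7.82 -15.47] rot [-0.07 47.42  0.06] f [ 1.1  1.  -1.1] open 0.0449 pos [ 0.4532 -0.3244  0.0227] rpy [-8.9960e+01 -8.0000e-02 -1.2258e+02] q [ 40.  39. -11. 106.  11.  36. -10.]
```

>>> drive_tool(motion="0 -1 -4 0 0 0 0; 0 -4 -7.5 -1 0 4 0; 0 -8 -7.8 -2.5 0 8 0; 0 -12 -7.8 -4 0 12 0; 0 -16 -7.8 -5 0 16 0")

```text
time_s: 6.35
ee_pos: [0.4973, -0.1609, 0.1018]
eef_rot: [-89.9, -0.0, -138.8]
force: [0.4, 0.3, -0.5]
opening: 0.0447
```

```bash
python3 -c "
from h import *
plan([.592,.18,.10],-170)"
```

```text
t 6.35 shift cm [-29.59   0.13 -19.39] rot [-1.200e-01  3.123e+01 -1.000e-02] f [ 0.4  0.3 -0.5] open 0.0447 pos [ 0.4973 -0.1609  0.1018] rpy [-8.9890e+01 -2.0000e-02 -1.3877e+02] q [ 20.  30.  -7. 108.   5.  43. -39.]
```

>>> drive_tool(motion="0 -3 0 -2 0 4 0; 0 -7 0 -4.5 0 9 0; 0 -11 0 -7 0 14 0; 0 -15 0 -9.5 0 19 0; 0 -18 0 -12 0 23 0")

```text
time_s: 6.85
ee_pos: [0.5547, 0.0516, 0.1025]
eef_rot: [-89.9, 0.2, -161.8]
force: [0.1, -0.5, 0.6]
opening: 0.0454
```

```bash
python3 -c "
from h import *
plan([.592,.18,.10],-170)"
```

```text
t 6.85 shift cm [ -7.55   0.26 -11.04] rot [-0.05  8.18 -0.18] f [ 0.1 -0.5  0.6] open 0.0454 pos [0.5547 0.0516 0.1025] rpy [ -89.93    0.18 -161.82] q [ -8.  32.   0. 103.  -0.  45. -79.]
```

>>> drive_tool(motion="0 -2 0 -3 0 2 0; 0 -4.5 0 -6.5 0 5 0; 0 -6.5 0.2 -9.5 0 7 0; 0 -7.6 0.3 -11 0 8.2 0; 0 -7.6 0.3 -11 0 8.2 0")

```text
time_s: 7.35
ee_pos: [0.5922, 0.185, 0.0999]
eef_rot: [-90.1, 0.2, -169.6]
force: [-0.1, -0.5, -0.7]
opening: 0.045
```

```bash
python3 -c "
from h import *
plan([.592,.18,.10],-170)
d=grab('wrist','w3.png'); np.savez('w3.npz',**d)
t=grab('top'); np.savez('t3.npz',**t)
P=cloud(d); z=P[...,2]
print('tip/spacer z around', z[150:250:20,285].round(3))
def rects(m,n):
    for c in cv2.findContours(m.astype(np.uint8),0,1)[0]:
        if cv2.contourArea(c)>500:
            w=P[c[:,0,1],c[:,0,0],:2]; r=cv2.minAreaRect((w*1000).astype(np.float32)); print(n,np.round(r[0],1),np.round(r[1],1),round(r[2],1),c[:,0].min(0),c[:,0].max(0))
rects((z>.1)&(z<.19),'high'); rects((z>.02)&(z<.033),'27'); rects((z>.035)&(z<.06),'fence')
"
```

```text
t 7.35 shift cm [ 0.11 -0.02  0.48] rot [ 0.15  0.37 -0.24] f [-0.1 -0.5 -0.7] open 0.045 pos [0.5922 0.185  0.0999] rpy [ -90.15    0.24 -169.63] q [-21.  37.   3.  93.  -2.  50. -97.]
tip/spacer z around [0.012 0.164 0.165 0.163 0.164]
high [550.1 176.7] [23.7 45.1] 11.2 [240 335] [328 371]
high [613.3 187.9] [68.  76.6] 10.2 [193 152] [376 298]
27 [601.2 103. ] [122.2 120.1] 10.5 [310 141] [453 274]
27 [624.4 -18.1] [148.9  61.6] 10.2 [470 123] [559 286]
27 [602.  231.4] [106.8  24.2] 9.5 [218 121] [247 242]
fence [687.6 135.6] [ 26.1 297.6] 9.9 [176  84] [559 121]
```

View pics/w3.png

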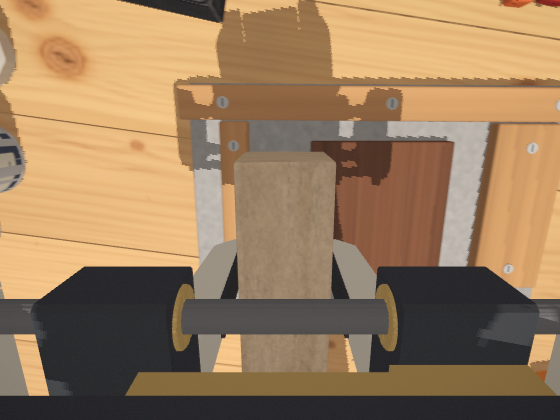

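```bash
cat > m.py <<'E'
from h import *
import sys
d=dict(np.load(sys.argv[1])); P=cloud(d); z=P[...,2]
th=np.radians(10.1); ex=np.array([np.cos(th),np.sin(th)]); ey=np.array([-ex[1],ex[0]]); O=np.array([.5945,.0985])
X=(P[...,:2]-O)@ex*1000; Y=(P[...,:2]-O)@ey*1000
def edges(zm,v0,v1,u0,u1,n):
    a=[]
    for v in range(v0,v1,4):
        u=np.where(zm[v,u0:u1])[0]
        if len(u)>5: a.append((X[v,u0+u[len(u)//2]],Y[v,u0+u[0]],Y[v,u0+u[-1]]))
    a=np.array(a)
    for k in (1,2):
        p=np.polyfit(a[:,0],a[:,k],1); print(n,'LR'[k-1],'y at x=0:',p[1].round(1),'slope deg',np.degrees(p[0]).round(1),'x',a[:,0].min().round(),a[:,0].max().round())
edges((z>.155)&(z<.172),165,235,225,345,'spacer')
mm=(z>.155)&(z<.172); v=np.where(mm[150:180,260:310].any(1))[0][0]+150; print('spacer far end x',X[v:v+3,265:305].mean().round(1), 'at row',v)
edges((z>.02)&(z<.034),160,240,330,462,'panel')
edges((z>.02)&(z<.034),130,235,200,236,'thin')
fm=(z>.036)&(z<.05); rows=[X[np.where(fm[60:125,u])[0][-1]+60,u] for u in range(400,540,10)]; print('fence near x',np.round(np.median(rows),1))
pm=(z>.02)&(z<.034)
far=[(Y[v,u],X[v,u]) for u in range(335,440,10) for v in [np.where(pm[130:260,u])[0][0]+130]]
p=np.polyfit(*np.array(far).T,1); print('panel far x at y=0',p[1].round(1),'slope',np.degrees(p[0]).round(1))
E
python3 m.py w3.npz
```

```text
spacer L y at x=0: 107.1 slope deg -0.0 x 35.0 66.0
spacer R y at x=0: 62.1 slope deg 0.9 x 35.0 66.0
spacer far end x 68.0 at row 158
panel L y at x=0: 40.8 slope deg 0.8 x -15.0 52.0
panel R y at x=0: -55.8 slope deg -0.1 x -15.0 52.0
thin L y at x=0: 140.7 slope deg -0.2 x -15.0 77.0
thin R y at x=0: 129.7 slope deg -2.0 x -15.0 77.0
fence near x 85.3
panel far x at y=0 68.3 slope -0.3
```

The wrist view shows the spacer at (285,230), hanging over the wide gap and parallel to it. In that one view its centre needs about 6 mm more to the left. I'll shift, descend to just above the stops, and measure again.

>>> drive_tool(motion="0 0 1 -0.3 0 0 0; 0 0 3 -0.6 0 0 0; 0 0 5.5 -0.6 0 0 0; 0 0 7.5 -0.6 0 0 0; 0 0 8 -0.6 0 0 0")

```text
time_s: 7.95
ee_pos: [0.589, 0.1815, 0.0171]
eef_rot: [-89.8, -0.2, -170.1]
force: [-0.2, 0.0, -0.5]
opening: 0.0452
```

```bash
python3 -c "
from h import *
plan([.592,.187,-.006],-170)
d=grab('wrist','w4.png'); np.savez('w4.npz',**d)
P=cloud(d); print(P[160:240:20,285].round(4).tolist())
"
```

```text
t 7.95 shift cm [-0.4   2.31 -0.49] rot [-0.2  -0.14  0.21] f [-0.2  0.  -0.5] open 0.0452 pos [0.589  0.1815 0.0171] rpy [ -89.79   -0.21 -170.15] q [-21.  43.   3.  96.  -2.  41. -97.]
[[0.6437, 0.1904, 0.0777], [0.6354, 0.189, 0.0806], [0.6264, 0.1875, 0.0804], [0.6179, 0.186, 0.0827]]
```

View pics/w4.png

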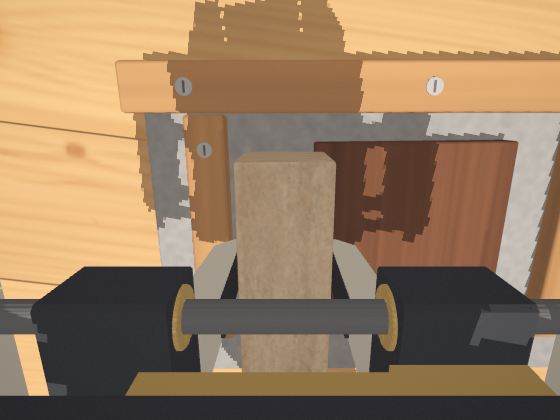

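```bash
cat > m2.py <<'E'
from h import *
d=dict(np.load('w4.npz')); P=cloud(d); z=P[...,2]
th=np.radians(10.1); ex=np.array([np.cos(th),np.sin(th)]); ey=np.array([-ex[1],ex[0]]); O=np.array([.5945,.0985])
def by(u,v,h):
    p=ray(d,[u,v],h)[0,:2]-O; return (p@ex*1e3).round(1),(p@ey*1e3).round(1)
for v in (130,160,190,220):
    r=z[v]; s=np.where((r[170:240]>.02)&(r[170:240]<.034))[0]+170
    if len(s): print(v,'thin',s[0],s[-1],'inner',by(s[-1]+.5,v,.027),'outer',by(s[0]-.5,v,.027))
    s=np.where((r[225:345]>.07)&(r[225:345]<.09))[0]+225
    if len(s)>20: h=np.median(r[s]);print(v,'spacer',s[0],s[-1],h.round(4),by(s[0]-.5,v,h),by(s[-1]+.5,v,h))
for v in (144,147,150,220):
    r=z[v]; s=np.where((r[305:530]>.02)&(r[305:530]<.034))[0]+305
    print(v,'panel',s[0],s[-1],by(s[0]-.5,v,.027),by(s[-1]+.5,v,.027))
for u in (340,380,420,460,500):
    s=np.where((z[120:200,u]>.02)&(z[120:200,u]<.034))[0]+120; print('panel far',by(u,s[0]-.5,.027)); 
    s=np.where((z[60:125,u]>.036)&(z[60:125,u]<.05))[0]+60; print('  fence',by(u,s[-1]+.5,.042))
E
python3 m2.py
```

```text
130 thin 184 225 inner (np.float64(75.8), np.float64(116.2)) outer (np.float64(75.9), np.float64(140.6))
160 thin 186 227 inner (np.float64(58.3), np.float64(115.9)) outer (np.float64(58.5), np.float64(141.0))
160 spacer 236 333 0.0776 (np.float64(64.7), np.float64(103.8)) (np.float64(64.4), np.float64(60.4))
190 thin 189 228 inner (np.float64(40.0), np.float64(116.2)) outer (np.float64(40.2), np.float64(140.7))
190 spacer 235 334 0.0814 (np.float64(51.9), np.float64(104.3)) (np.float64(51.7), np.float64(60.1))
220 thin 191 230 inner (np.float64(20.8), np.float64(115.9)) outer (np.float64(21.0), np.float64(141.0))
220 spacer 236 333 0.0814 (np.float64(38.1), np.float64(104.4)) (np.float64(37.8), np.float64(60.1))
144 panel 315 518 (np.float64(67.5), np.float64(64.2)) (np.float64(66.9), np.float64(-56.5))
147 panel 315 517 (np.float64(65.7), np.float64(64.2)) (np.float64(65.1), np.float64(-56.2))
150 panel 315 517 (np.float64(64.0), np.float64(64.1)) (np.float64(63.4), np.float64(-56.5))
220 panel 334 504 (np.float64(20.4), np.float64(51.3)) (np.float64(19.8), np.float64(-56.3))
panel far (np.float64(68.9), np.float64(49.2))
  fence (np.float64(85.1), np.float64(52.4))
panel far (np.float64(68.7), np.float64(25.6))
  fence (np.float64(85.0), np.float64(31.1))
panel far (np.float64(68.6), np.float64(2.0))
  fence (np.float64(84.9), np.float64(9.8))
panel far (np.float64(69.1), np.float64(-21.5))
  fence (np.float64(84.8), np.float64(-11.5))
panel far (np.float64(69.0), np.float64(-45.2))
  fence (np.float64(84.7), np.float64(-32.9))
```

>>> drive_tool(motion="0 0 0 -0.4 0 0 0; 0 0 0 -0.8 0 0 0; 0 0 0 -0.8 0 0 0; 0 0 0 -0.8 0 0 0; 0 0 0 -0.8 0 0 0")

```text
time_s: 8.5
ee_pos: [0.5886, 0.19, 0.0182]
eef_rot: [-89.8, -0.1, -170.1]
force: [0.2, -0.9, -1.4]
opening: 0.0451
```

```bash
python3 -c "
from h import *
plan([.592,.187,-.006],-170)
d=grab('wrist'); np.savez('w4.npz',**d)
"; python3 m2.py | grep -v fence | tr -d 'np.float64' | head -20
```

```text
t 8.5 shift cm [-0.29  2.42  0.34] rot [-0.19 -0.12  0.08] f [ 0.2 -0.9 -1.4] open 0.0451 pos [0.5886 0.19   0.0182] rpy [-8.9810e+01 -8.0000e-02 -1.7012e+02] q [-22.  43.   3.  96.  -3.  41. -98.]
130 hi 199 239 ier ((78), (11)) uer ((79), (10))
10 hi 201 235 ier ((592), (1197)) uer ((593), (107))
10 scer 23 333 00785 ((5), (1122)) ((5), (88))
190 hi 203 23 ier ((08), (1211)) uer ((09), (108))
190 scer 235 33 00825 ((529), (112)) ((52), (85))
220 hi 205 235 ier ((215), (121)) uer ((21), (109))
220 scer 23 333 00825 ((390), (1128)) ((387), (8))
1 e 330 529 ((8), (3)) ((79), (-55))
17 e 328 529 ((7), (7)) ((1), (-558))
150 e 328 529 ((9), ()) ((3), (-51))
220 e 33 51 ((212), (595)) ((205), (-53))
e r ((87), (573))
e r ((8), (33))
e r ((91), (99))
e r ((89), (-139))
e r ((88), (-377))
```

Spacer centred: about 4 mm clear on each side. Descending.

>>> drive_tool(motion="0 0 0.6 0 0 0 0; 0 0 1.2 0 0 0 0; 0 0 1.8 0 0 0 0; 0 0 2.2 0 0 0 0; 0 0 2.2 0 0 0 0")

```text
time_s: 9.05
ee_pos: [0.5877, 0.1895, -0.0051]
eef_rot: [-89.8, -0.2, -170.1]
force: [0.6, -0.2, -0.7]
opening: 0.0453
```

>>> drive_tool(motion="0 0 0.1 0 0 0 0; 0 0 0.2 0 0 0 0; 0 0 0.2 0 0 0 0; 0 0 0.2 0 0 0 0; 0 0 0.2 0 0 0 0")

```text
time_s: 9.55
ee_pos: [0.5879, 0.1895, -0.0064]
eef_rot: [-89.8, -0.2, -170.1]
force: [-2.5, -0.2, 5.1]
opening: 0.0448
```

Contact with the bed at about 5 N. Releasing and lifting.

>>> drive_tool(motion="6.5 0 0 0 0 0 0; 6.5 0 0 0 0 0 0; 6.5 0 0 0 0 0 0; 6.5 0 0 0 0 0 0; 6.5 0 0 0 0 0 0")

```text
time_s: 10.05
ee_pos: [0.5878, 0.1895, -0.0066]
eef_rot: [-89.8, -0.2, -170.1]
force: [-0.9, -0.8, -0.7]
opening: 0.065
```

>>> drive_tool(motion="6.5 0 -1 0 0 0 0; 6.5 0 -3 0 0 0 0; 6.5 0 -6 0 0 0 0; 6.5 0 -9 0 0 0 0; 6.5 0 -10 0 0 0 0")

```text
time_s: 10.55
ee_pos: [0.5906, 0.1907, 0.0974]
eef_rot: [-89.9, 0.2, -170.1]
force: [0.7, -1.3, 0.3]
opening: 0.0652
```

```bash
python3 -c "
from h import *
d=grab('wrist','w5.png'); np.savez('w4.npz',**d)
P=cloud(d); z=P[...,2]
plan([.5,.08,.09],-170)
def rects(m,n):
    for c in cv2.findContours(m.astype(np.uint8),0,1)[0]:
        if cv2.contourArea(c)>500:
            w=ray(d,c[:,0],{'27':.027,'sp':.057}[n])[:,:2]; r=cv2.minAreaRect((w*1000).astype(np.float32)); print(n,np.round(r[0],1),np.round(r[1],1),round(r[2],1),c[:,0].min(0),c[:,0].max(0))
rects((z>.02)&(z<.033),'27'); rects((z>.048)&(z<.065),'sp')
"
```

```text
t 10.6 shift cm [10.82  0.72  9.36] rot [-0.14 -0.14 -0.23] f [0.6 0.6 0.9] open 0.0648 pos [0.5906 0.1907 0.0975] rpy [ -89.86    0.23 -170.14] q [-22.  37.   3.  93.  -2.  50. -98.]
27 [597.8 102.9] [129.6 120.6] 10.4 [314 139] [460 281]
27 [581.4 227. ] [148.2  24.5] 9.9 [223 121] [256 285]
27 [627.7 -15.5] [141.2  64.7] 9.9 [477 120] [559 277]
sp [583.9 188.3] [120.6  44.9] 9.8 [255 146] [315 292]
```

View pics/w5.png

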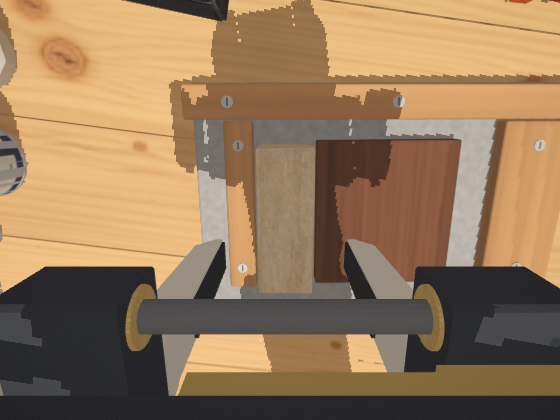

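The spacer lies flat in the wide gap at (285,218), parallel between the thin stop and the panel, and it is released. Next I go behind the panel's near edge with the fingers 65 mm apart as two pushers.

```bash
python3 -c "
from h import *
plan([.509,.087,.04],-169.8)"
```

```text
t 10.6 shift cm [9.83 5.73 8.81] rot [-0.14 -0.34 -0.23] f [0.6 0.6 0.9] open 0.0648 pos [0.5906 0.1907 0.0975] rpy [ -89.86    0.23 -170.14] q [-22.  37.   3.  93.  -2.  50. -98.]
```

>>> drive_tool(motion="6.5 2.5 0 2.5 0 0 0; 6.5 5.5 0 5 0 0 0; 6.5 8 1 7 0 0 0; 6.5 9.8 2.5 8.8 0 0 0; 6.5 9.8 4 8.8 -0.1 -0.3 -0.2")

```text
time_s: 11.1
ee_pos: [0.5056, 0.0828, 0.0561]
eef_rot: [-89.8, -0.3, -170.1]
force: [0.4, 1.1, 0.1]
opening: 0.0649
```

```bash
python3 -c "
from h import *
plan([.509,.087,-.023],-169.8)"
```

```text
t 11.1 shift cm [-0.44  7.91 -0.38] rot [-0.16 -0.32  0.27] f [0.4 1.1 0.1] open 0.0649 pos [0.5056 0.0828 0.0561] rpy [ -89.84   -0.27 -170.12] q [-13.  33.   2. 112.  -2.  35. -90.]
```

>>> drive_tool(motion="6.5 0 2 -0.4 0 0 0; 6.5 0 4.5 -0.4 -0.1 -0.3 0.2; 6.5 0 6 -0.4 -0.1 -0.3 0.2; 6.5 0 7 -0.4 -0.1 -0.3 0.2; 6.5 0 7 -0.4 -0.1 -0.3 0.2")

```text
time_s: 11.6
ee_pos: [0.5031, 0.0862, -0.0156]
eef_rot: [-89.9, -0.3, -169.8]
force: [0.2, 0.5, 0.6]
opening: 0.0651
```

```bash
python3 -c "
from h import *
plan([.507,.087,-.023],-169.8)
d=grab('wrist','w6.png'); np.savez('w6.npz',**d)
P=cloud(d)
for v in range(236,256,2): print(v,[P[v,u].round(3).tolist() for u in (210,216,352,358)])
"
```

```text
t 11.6 shift cm [-0.4   0.74 -0.01] rot [-0.07 -0.02  0.29] f [0.2 0.5 0.6] open 0.0651 pos [ 0.5031  0.0862 -0.0156] rpy [ -89.93   -0.29 -169.82] q [-13.  40.   2. 115.  -2.  26. -90.]
236 [[0.504, 0.129, 0.014], [0.504, 0.126, 0.012], [0.517, 0.048, 0.012], [0.518, 0.045, 0.013]]
238 [[0.502, 0.129, 0.013], [0.503, 0.126, 0.013], [0.516, 0.048, 0.013], [0.517, 0.045, 0.013]]
240 [[0.501, 0.129, 0.014], [0.507, 0.124, 0.026], [0.52, 0.052, 0.026], [0.516, 0.045, 0.013]]
242 [[0.506, 0.126, 0.028], [0.507, 0.123, 0.03], [0.519, 0.052, 0.027], [0.52, 0.049, 0.028]]
244 [[0.507, 0.125, 0.032], [0.507, 0.123, 0.031], [0.519, 0.053, 0.031], [0.52, 0.05, 0.032]]
246 [[0.507, 0.125, 0.035], [0.507, 0.122, 0.034], [0.519, 0.054, 0.034], [0.52, 0.051, 0.034]]
248 [[0.507, 0.124, 0.037], [0.507, 0.121, 0.037], [0.519, 0.054, 0.037], [0.52, 0.051, 0.036]]
250 [[0.507, 0.124, 0.039], [0.507, 0.121, 0.04], [0.518, 0.054, 0.036], [0.52, 0.052, 0.04]]
252 [[0.507, 0.123, 0.042], [0.506, 0.121, 0.04], [0.518, 0.054, 0.039], [0.52, 0.052, 0.042]]
254 [[0.507, 0.123, 0.044], [0.506, 0.12, 0.041], [0.518, 0.055, 0.041], [0.52, 0.053, 0.044]]
```

View pics/w6.png

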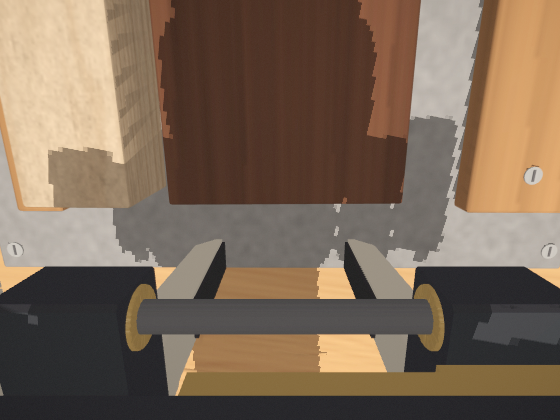

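The view shows both fingertips, (215,245) and (355,245), just short of the panel's near edge (row 203) and centred on it (168–405). Lower by 8 mm, then push.

>>> drive_tool(motion="6.5 0 0.4 0 0 0 0.3; 6.5 0 0.8 0 0 0 0.3; 6.5 -0.6 0.8 0 0 0 0.3; 6.5 -1.2 0.8 0 0 0 0.3; 6.5 -1.6 0.8 0 0 0 0.3")

```text
time_s: 12.15
ee_pos: [0.5212, 0.0895, -0.0223]
eef_rot: [-89.9, 0.2, -169.8]
force: [0.0, 0.5, 0.2]
opening: 0.0652
```

>>> drive_tool(motion="6.5 -0.3 0 0 0 0 0; 6.5 -0.6 0 0 0 0 0; 6.5 -0.9 0 0 0 0 0; 6.5 -1.2 0 0 0 0 0; 6.5 -1.2 0 0 0 0 0")

```text
time_s: 12.65
ee_pos: [0.5337, 0.0916, -0.0222]
eef_rot: [-89.9, 0.3, -169.8]
force: [-0.4, 0.4, 0.6]
opening: 0.0649
```

```bash
python3 -c "
from h import *
plan([.507,.087,-.023],-169.8)
d=grab('wrist'); P=cloud(d); z=P[...,2]
for u in (200,250,300,350,390):
    s=np.where((z[:250,u]>.02)&(z[:250,u]<.034))[0]; print(u,s[-1],ray(d,[u,s[-1]+.5],.027)[0].round(4))
"
```

```text
t 12.65 shift cm [ 2.71  0.06 -0.01] rot [-0.07 -0.02 -0.29] f [-0.4  0.4  0.6] open 0.0649 pos [ 0.5337  0.0916 -0.0222] rpy [ -89.93    0.29 -169.82] q [-13.  42.   2. 111.  -2.  27. -90.]
200 249 [0.5338 0.1353 0.027 ]
250 245 [0.5404 0.1103 0.027 ]
300 245 [0.5449 0.0851 0.027 ]
350 249 [0.5473 0.0594 0.027 ]
390 245 [0.553  0.0397 0.027 ]
```

>>> drive_tool(motion="6.5 -0.2 0 0 0 0 0; 6.5 -0.4 0 0 0 0 0; 6.5 -0.5 0 0 0 0 0; 6.5 -0.6 0 0 0 0 0; 6.5 -0.6 0 0 0 0 0")

```text
time_s: 13.2
ee_pos: [0.5397, 0.0928, -0.0222]
eef_rot: [-89.9, 0.3, -169.8]
force: [-0.3, 0.0, -0.8]
opening: 0.0649
```

>>> drive_tool(motion="6.5 -0.1 0 0 0 0 0; 6.5 -0.2 0 0 0 0 0; 6.5 -0.2 0 0 0 0 0; 6.5 -0.2 0 0 0 0 0; 6.5 -0.2 0 0 0 0 0")

```text
time_s: 13.7
ee_pos: [0.5395, 0.0928, -0.0224]
eef_rot: [-89.9, 0.1, -169.8]
force: [-5.4, -0.6, 3.7]
opening: 0.065
```

Contact with the fence: motion has stopped and force is building. Pressing harder.

>>> drive_tool(motion="6.5 -0.3 0 0 0 0 0; 6.5 -0.5 0 0 0 0 0; 6.5 -0.6 0 0 0 0 0; 6.5 -0.6 0 0 0 0 0; 6.5 -0.6 0 0 0 0 0")

```text
time_s: 14.2
ee_pos: [0.5391, 0.0927, -0.0231]
eef_rot: [-89.9, -0.6, -169.8]
force: [-10.1, -1.2, 7.7]
opening: 0.0651
```

```bash
python3 - <<'E'
from h import *
plan([.507,.087,-.023],-169.8)
d=grab('wrist'); P=cloud(d)
t=grab('top'); s=grab('scene')
c=cv2.resize(s['frame'][170:320,100:280],(480,400),interpolation=2); w=cv2.resize(d['frame'][:260],(480,223)) 
a=cv2.resize(t['frame'][155:260,145:225],(305,400),interpolation=2)
cv2.imwrite('pics/f1.png',np.hstack([c,a]))
P=cloud(s); z=P[...,2]
th=np.radians(10.1); ex=np.array([np.cos(th),np.sin(th)]); ey=np.array([-ex[1],ex[0]]); O=np.array([.5945,.0985])
X=(P[...,:2]-O)@ex; Y=(P[...,:2]-O)@ey
# gap profile between panel and fence in bed frame (scene depth)
for y0 in (-.05,-.025,0,.025,.05):
    m=(abs(Y-y0)<.006)&(s['depth']>0)
    for a0 in [(z>.022)&(z<.033)]: q=X[m&a0&(X>-.06)&(X<.1)]; 
    b=X[m&(z>.036)&(z<.05)]
    print(y0,'panel x max',(q.max()*1e3).round(1),'fence top x min',(b.min()*1e3).round(1),'bed-level pts between',int((m&(z<.018)&(X>.06)&(X<.083)).sum()))
E
```

```text
t 14.2 shift cm [ 3.26  0.03 -0.01] rot [-0.06 -0.03  0.64] f [-10.1  -1.2   7.7] open 0.0651 pos [ 0.5391  0.0927 -0.0231] rpy [ -89.94   -0.64 -169.84] q [-13.  43.   2. 109.  -2.  29. -90.]
-0.05 panel x max -18.4 fence top x min 86.1 bed-level pts between 0
-0.025 panel x max 85.3 fence top x min -65.7 bed-level pts between 0
0 panel x max 85.4 fence top x min 79.6 bed-level pts between 0
0.025 panel x max 87.1 fence top x min 80.7 bed-level pts between 0
0.05 panel x max 85.4 fence top x min -563.0 bed-level pts between 0
```

View pics/f1.png

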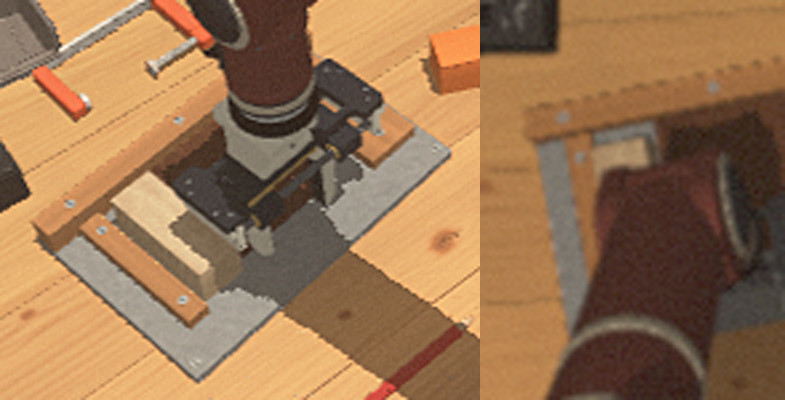

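Panel seats at the fence with no bed strip showing between, and the spacer is still parallel in its gap. I'll press somewhat harder and hold.

>>> drive_tool(motion="6.5 -0.7 -0.1 0 0 0 0.5; 6.5 -0.9 -0.2 0 0 0 0.6; 6.5 -1.1 -0.2 0 0 0 0.6; 6.5 -1.1 -0.2 0 0 0 0.6; 6.5 -1.1 -0.2 0 0 0 0.6")

```text
time_s: 14.85
ee_pos: [0.5386, 0.093, -0.023]
eef_rot: [-90.0, -1.3, -169.9]
force: [-14.4, -1.9, 7.3]
opening: 0.0652
```

```bash
python3 - <<'E'
from h import *
plan([.507,.087,-.023],-169.8)
d=grab('wrist'); s=grab('scene')
cv2.imwrite('pics/f2.png',np.hstack([cv2.resize(s['frame'][160:310,90:270],(420,350),interpolation=2),cv2.resize(d['frame'],(380,350))]))
plan([.507,.087,-.023],-169.8)
E
```

```text
t 14.85 shift cm [3.22 0.08 0.04] rot [-0.02 -0.12  1.31] f [-14.4  -1.9   7.3] open 0.0652 pos [ 0.5386  0.093  -0.023 ] rpy [ -89.98   -1.31 -169.92] q [-13.  43.   2. 108.  -2.  30. -90.]
t 14.95 shift cm [3.22 0.08 0.04] rot [-0.02 -0.12  1.31] f [-14.5  -0.9   7.7] open 0.0645 pos [ 0.5387  0.093  -0.023 ] rpy [ -89.98   -1.31 -169.92] q [-13.  43.   2. 108.  -2.  30. -90.]
```

```bash
python3 - <<'E'
from h import *
d=grab('wrist'); s=grab('scene')
th=np.radians(10.1); ex=np.array([np.cos(th),np.sin(th)]); ey=np.array([-ex[1],ex[0]]); O=np.array([.5945,.0985])
b=lambda p:((p[...,:2]-O)@np.c_[ex,ey]*1e3).round(1)
z=cloud(d)[...,2]
for u in range(235,345,15):
    q=np.where((z[100:262,u]>.02)&(z[100:262,u]<.034))[0]+100; print(u,q[-1],b(ray(d,[u,q[-1]+.5],.027)[0]),end=' ')
P=cloud(s);B=b(P);z=P[...,2]
print()
m=(z>.050)&(z<.064)&(abs(B[...,0]-5)<90)&(abs(B[...,1]-88)<40)
c=max(cv2.findContours(m.astype(np.uint8),0,1)[0],key=cv2.contourArea); r=cv2.minAreaRect(b(ray(s,c[:,0],.057)).astype(np.float32)); print('spacer (bed frame)',r)
# bed x -> (z, brightness) just inside the panel edge, far end
for y in (20,40,50):
    row=[]
    for x in range(56,92,4):
        p=np.r_[(O+x/1e3*ex+y/1e3*ey),.027]; k=s['intrinsics']@(s['R']@p+s['t']); u,v=(k[:2]/k[2]).round().astype(int); row.append((x,float(z[v,u].round(3)),int(s['frame'][v,u].sum())))
    print(y,row)
E
```

```text
235 245 [-44.3  29.1] 250 246 [-44.8  21.4] 265 246 [-44.8  13.8] 280 246 [-44.8   6.2] 295 246 [-44.8  -1.5] 310 246 [-44.9  -9.1] 325 246 [-44.9 -16.8] 340 246 [-44.9 -24.4] 
spacer (bed frame) ((-0.2954826354980469, 94.03431701660156), (46.797298431396484, 123.05188751220703), 89.58265686035156)
20 [(56, 0.024, 169), (60, 0.027, 163), (64, 0.022, 169), (68, 0.028, 161), (72, 0.022, 258), (76, 0.022, 266), (80, 0.026, 245), (84, 0.03, 276), (88, 0.036, 268)]
40 [(56, 0.14, 207), (60, 0.023, 156), (64, 0.023, 146), (68, 0.025, 174), (72, 0.026, 160), (76, 0.023, 234), (80, 0.026, 276), (84, 0.025, 273), (88, 0.033, 283)]
50 [(56, 0.141, 187), (60, 0.024, 157), (64, 0.028, 171), (68, 0.023, 158), (72, 0.03, 149), (76, 0.025, 178), (80, 0.024, 225), (84, 0.03, 298), (88, 0.031, 224)]
```

```bash
python3 -c "
from h import *
print(readout.get_obs()['force']); print(robot.close_job())"
```

```text
[-15.52373556  -2.29538126   6.88802275]
the job is handed in; nothing more can be done
None
```

I laid the spacer flat in the wide left gap and released it. I then pushed the panel with two fingertips until it was flush against the fence. I handed the job in at about 15 s, with the arm still pressing at about 15 N.

**Last checks:**
- **Panel:** its near edge measured straight across, within 0.1° or so. The edge position puts the far edge at 85.2 mm against the fence face at 85.0 mm in the same wrist view, which is flush within the measuring error.
- **Spacer:** it is flat and parallel to the stops, about 0.4° off at most. It went in with about 4 mm clear on each side.
- **Bystanders:** nothing else was touched on purpose. I kept clear of the batten, but took no separate final picture of the bystanders.

**Failed or disagreed:**
- **First grasp:** it closed on air above the spacer, because the real fingertips sit about 40 mm above the reported TCP. Wrist depth showed this, and I corrected every later height for it.
- **Camera agreement:** the scene camera and the wrist camera differ by several millimetres, so I relied on differences within a single view.
- **Upward force:** about 7 N acts upward on the tool while pressing, so the fingertips are probably rubbing the bed slightly.
- **Last picture:** it could not be viewed because of the 12-picture limit, so the final checks are numeric only.

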